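# Trial-hang the stove door on its hinge pins

### The job

Hang the freshly welded stove door on the jamb post: lift the steel leaf that has two round hinge eyes out of its stand and lower both eyes together onto the post's two upright pins, all the way down, without dropping it, then let go. Leave the other panel, the one with flat lugs, standing where it is; the door may hang at any swing angle.

Things in the scene. Friction and masses are not known exactly. Their poses are not given: they have to be found in the camera images.
- leaf_grip (a point): The door leaf: bare-steel panel 160 long (x) x 12 thick (y) x 160 mm tall, 0.6 kg, upright and loose in a slot between angles 40 mm high. This point: middle of its top rail (12 thick, 25 tall), 12.5 mm below the top edge, 147.5 above the bottom, over the centre of mass; pinch here from above. z up, x along the leaf to its hinge eyes; a latch tongue is at the other edge.
- eye_low (a point): Lower hinge eye of the leaf: upright steel ring, 36 mm outside, 27 mm hole, 20 mm tall. This point is the centre of the hole at the ring's underside, 102 mm along the leaf's x from leaf_grip and 127.5 mm below it. Axes as leaf_grip.
- eye_top (a point): Upper hinge eye, the same ring, 110 mm straight above the lower one; the point (centre of the hole at the underside) is 102 mm along the leaf's x from leaf_grip and 17.5 mm below it. Axes as leaf_grip. The eyes are loose on the pins: once let go the hung leaf sags about 4 degrees.
- pin_low (a point): Lower pin of the fixed jamb post: upright, 20 mm thick, 30 tall (13 straight, then tapered to 4 at the tip), on a bracket 10 mm thick. The point is the pin's root on the bracket's top, 50 mm above the table; the lower eye's underside rests there. z up. The post (40 mm square, 200 tall, plate 110 x 140 x 8) has its axis 50 mm along this frame's y; the x, -x and -y sides are free.
- pin_top (a point): Upper pin, the same, straight above: root 160 mm, tip 190 mm above the table. Its bracket is over the lower pin, so the leaf cannot come straight down from high up: bring it in level from the side, say along its own length, with the eyes' undersides 35 to 75 mm above the pin roots (50 is good: over the tips, lower eye below the upper bracket), then lower it.
- spare_grip (a point): Middle of the top rail of the spare panel, to be left alone: same frame and size as the leaf, but two flat drilled lugs in place of the round eyes and no latch tongue. It and the leaf stand in two like stands left and right of the post, either way round. Axes as leaf_grip (x to its lugs).
Mind the look-alikes: they are no part of the job. What is shaped like the part that bears leaf_grip but turquoise is not meant.

How it is judged (in metres and radians):
On the way:
1. the leaf is still held by the fingers when both eyes are down to within 16 mm of the pin roots (lowered, not dropped) (contact force between the fingers and leaf above 0.5 N and distance between eye_low and pin_low below 0.016 m and distance between eye_top and pin_top below 0.016 m), for 0.1 s.
At the end, for the whole second after the job is handed in: Both eyes sit down on the pins (centre of each eye's underside within 14 mm of its pin's root), the leaf upright within 10 degrees, let go and at rest, and the spare panel still standing within 40 mm of where it was (distance between eye_low and pin_low below 0.014 m and distance between eye_top and pin_top below 0.014 m and angle between leaf_grip's own z axis and vertical below 0.17 rad and linear speed of leaf below 0.03 m/s and contact force between the fingers and leaf below 0.1 N and distance of spare_grip from where it was at the start of the episode below 0.04 m); the robot touches nothing.
It fails at once if the spare panel is knocked over or taken (tilted over 20 degrees or its top moved over 60 mm) (angle between spare_grip's own z axis and vertical above 0.35 rad or distance of spare_grip from where it was at the start of the episode above 0.06 m).
It also fails if it takes over 53 s, if anything falls off the work surface, if the arm or the gripper's body presses on something with over 40 N, if the wrist force passes 120 N, or if a joint passes its speed limit or range.

### The arm

A 6-joint arm with a two-finger parallel gripper is mounted at the origin on the work surface. World frame = base frame: x ahead of the robot, y to its left, z up, the work surface at z = 0. Lengths are in m, angles in degrees, forces in N, time in s.
With the tool pointing down it reaches from about 0.25 to 0.85 m from the base axis. Payload 12.5 kg.
Tool frame: the origin (TCP) lies midway between the tips of the shut fingers; the grasp point (between the pads) lies 19 mm behind it; z points along the fingers, y is the line along which they close (so a half turn about z gives the same grasp; the last joint's range is limited). The gripper opens to 93 mm and grips with 3 to 60 N. Pads are 15 mm wide; open, the fingers measure 128 mm over their backs; the gripper's body (75 mm by 188 mm) begins 65 mm behind the grasp point.
Start: joints at [71.012, 20.094, 94.641, -0, 65.266, -4.847], TCP at [0.134, 0.533, 0.219] pointing down, gripper open.
Joint ranges: [-157.81, 157.81], [-45, 120.19], [0.68, 151.7], [-89.99, 269.99], [4.06, 180], [-164.3, 164.3]. Speed limits (degrees/s): [127.2, 127.2, 159.86, 180, 180, 180].

### API

Orientations are given as [roll, pitch, yaw] about the fixed x, y, z axes, in that order (R = Rz(yaw) Ry(pitch) Rx(roll)).
In Python, from bench import readout, cams, order gives the robot as it stands.
- The arm moves only by the tool arm_command, never from a script. Its argument "increments" is text: rows parted by semicolons, each of 7 numbers parted by spaces: the turn, a rotation vector about the tool's x, y, z in rad, then the shift along the tool's x, y, z in cm, then the closure, from 0 (fully open) to 1 (shut). In form: ax ay az x y z grip; .... A call has 1 to 10 rows; each row is the pose to reach, as a shift and turn from the pose commanded when the call began, along the tool's axes at that moment; what a row does not reach only later rows make up. A row lasts 1/8 s, in which the tool goes at most 62.5 mm and 10.7 degrees, less where a joint would pass 70% of its speed; a pose out of reach is approached as far as the arm can. A call with a gripper value outside its range is refused whole. The fingers move at their own pace and stop on an object; the grip force is fixed at half the most. Time passes only in rows, so rows that repeat a pose let the fingers close. It gives the time, the measured TCP pose, the force, the opening and the grip force at its end, in the units of the state.
- readout.get_obs(): the state, without advancing time (a new reading comes with each control period).
- cams.get_image(name): name is "side" or "top"; returns the picture (420x560x3 uint8, red, green, blue); there is no depth.
- cams.camera_params(name): a dict with "K" (3x3 intrinsics, pixels), "camera_from_world" (4x4, takes a point from world to camera coordinates). Camera axes: x right, y down, z forward; pixel columns grow to the right and rows downward; lengths in m; the calibration is good to about 2 mm. A picture is of the moment at which its call begins. camera_params takes no time and is no camera call.
- order.job_done(): hands the job in; it is judged then, once.
Trained networks look in the newest picture that a camera, given by its name, has taken for a name from the list of things; names that differ only in an ending like _2 or _b are one class to them, and where a whole thing is asked for, a point or a joint stands for the part that bears it (a point fixed in the world has none). Each returns a list of dicts, best first, with "score" (0 to 1); they miss things now and then, are a little off and sometimes report something else, mostly with a low value. They report only what shows in the picture. A call takes as long as a camera call. They do not tell look-alikes from the thing itself.
- cams.recognise(camera, name): "point" ([column, row] in pixels, amid what is visible of it).
- cams.outline_of(camera, name): "region" (420x560 bool, what is visible of it) and "point" ([column, row] in pixels, amid what is visible of it).
- cams.spot_point(camera, name): "point" ([column, row] in pixels: a listed point, or the origin of a listed thing).
The state is a dict: "time": time; "joints": joint angles; "qd": joint speeds; "tau": joint torques, N m; "tcp_pos": TCP position; "eef_rot": TCP orientation; "force": force on the tool from outside, world axes, zero at the start; "wrist_torque": the same for the moment, N m; "finger_gap": finger opening in m; "grasp_force": force on a finger pad.
Only numpy, scipy, OpenCV 4.12 (cv2) and the standard library are available. Lean on these libraries where they do the work, as an engineer would, in place of code of your own. Each camera call takes 0.05 s, during which the arm holds its last target. There are 200 camera calls.

## Working session

There is one attempt and no reset: what is moved stays moved. The work goes in short steps, Python scripts to look and compute and a tool call to move; the robot and the scene stay as the last step left them, time stands still between calls to the robot, and variables do not carry over. Pictures are saved under pics/ and viewed, at most 10 in all, crops included, and the job is handed in when it is done.

Besides the shell and the picture viewer there is one more tool, called after ">>>" by a JSON object that holds its "api" and its "payload". arm_command: Moves the arm, as the interface text tells. Its arguments: {"type":"object","properties":{"increments":{"type":"string"}},"required":["increments"]}

```bash
mkdir -p pics; cat > h.py <<'E'
import numpy as np, cv2
from bench import readout, cams, order
def P(c):
    d=cams.camera_params(c); return np.array(d["K"])@np.array(d["camera_from_world"])[:3]
def tri(a,b,ca="side",cb="top"):
    X=cv2.triangulatePoints(P(ca),P(cb),np.float64(a).reshape(2,1),np.float64(b).reshape(2,1)); return (X[:3]/X[3]).ravel()
def proj(c,X):
    v=P(c)@np.append(X,1); return v[:2]/v[2]
def atz(c,uv,z):
    M=P(c); H=np.c_[M[:,0],M[:,1],M[:,2]*z+M[:,3]]; v=np.linalg.solve(H,[uv[0],uv[1],1]); return v[:2]/v[2]
def save(c,n):
    im=cams.get_image(c); cv2.imwrite(f"pics/{n}.png",im[:,:,::-1]); return im
E
python3 - <<'E'
from h import *
a=save("side","s0");b=save("top","t0")
cv2.imwrite("pics/both0.png",cv2.resize(np.vstack([a,b])[:,:,::-1],None,fx=.7,fy=.7))
for n in ["leaf_grip","eye_low","eye_top","pin_low","pin_top","spare_grip"]:
    for c in ["side","top"]:
        print(n,c,[(np.round(r["point"],1).tolist(),round(r["score"],2)) for r in cams.spot_point(c,n)[:4]])
for c in["side","top"]:
    T=np.linalg.inv(np.array(cams.camera_params(c)["camera_from_world"]));print(c,T[:3,3].round(3),T[:3,2].round(2))
print(readout.get_obs())
E
```

```text
leaf_grip side [([165.9, 146.3], 0.69), ([244.4, 145.9], 0.57)]
leaf_grip top [([115.7, 285.1], 0.96), ([179.2, 200.2], 0.69)]
eye_low side [([182.3, 165.9], 0.85)]
eye_low top [([192.6, 173.7], 0.93), ([110.2, 256.3], 0.93)]
eye_top side [([276.0, 144.9], 0.77), ([176.8, 133.9], 0.55)]
eye_top top [([181.8, 159.3], 0.65), ([96.3, 254.2], 0.56), ([287.8, 145.2], 0.25)]
pin_low side [([341.2, 205.5], 0.92)]
pin_low top [([288.5, 144.7], 0.91)]
pin_top side [([341.8, 177.0], 0.79)]
pin_top top [([177.9, 199.9], 0.75), ([290.3, 128.8], 0.58)]
spare_grip side [([347.8, 273.4], 0.91)]
spare_grip top []
side [-0.047 -0.978  1.037] [ 0.35  0.71 -0.62]
top [0.238 0.061 1.097] [ 0.21  0.01 -0.98]
{'time': 0.7, 'joints': array([ 7.10113917e+01,  2.00941225e+01,  9.46416129e+01, -1.04244682e-03,
        6.52648027e+01, -4.84650401e+00]), 'qd': array([-0.00287124,  0.03047612,  0.04106389,  0.03254461, -0.01913125,
       -0.00993404]), 'tau': array([ 1.48268653e-03, -4.97184634e+01, -2.85443491e+01,  6.99209073e-02,
        2.20808352e-02,  1.86841646e-05]), 'tcp_pos': array([0.13434833, 0.53332371, 0.21862489]), 'eef_rot': array([-1.79999384e+02,  8.97950244e-04,  1.65858332e+02]), 'force': array([-0.09705671,  0.16394527, -0.32882501]), 'wrist_torque': array([-9.38400588e-05, -1.50137325e-02,  3.03257244e-02]), 'grasp_force': 0.0, 'finger_gap': 0.0925641859682172}
```

View pics/s0.png

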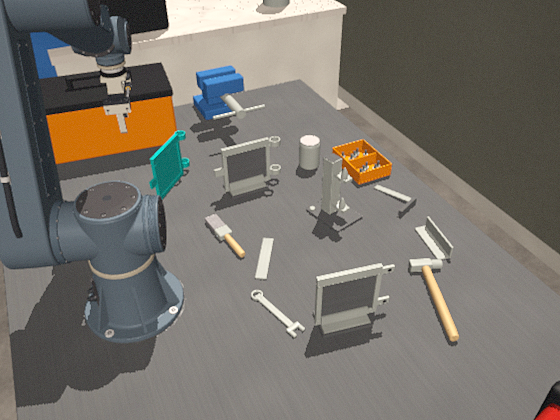

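View pics/t0.png

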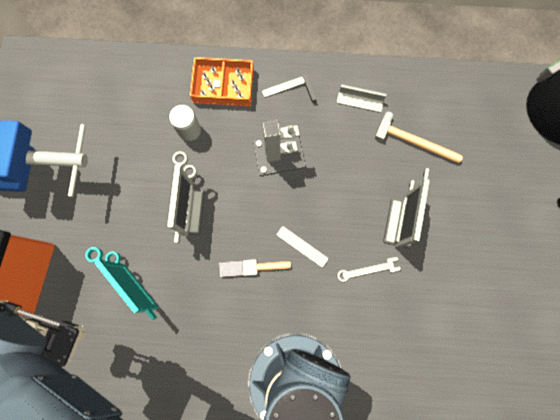

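```bash
python3 - <<'E'
from h import *
p={}
p["leaf"]=tri((244.4,145.9),(179.2,200.2));p["eyet"]=tri((276,144.9),(181.8,159.3))
p["pinl"]=tri((341.2,205.5),(288.5,144.7));p["pint"]=tri((341.8,177),(290.3,128.8))
for k,v in p.items(): print(k,v.round(4))
print("pin atz", atz("side",(341.2,205.5),.05),atz("top",(288.5,144.7),.05),atz("side",(341.8,177),.16),atz("top",(290.3,128.8),.16))
c=[]
for cam,(x,y,w,h) in {"side":(205,125,90,75),"top":(150,140,90,110)}.items():
    im=save(cam,"x"); c.append(cv2.resize(im[y:y+h,x:x+w],(400,600*400//800) if 0 else None,fx=4.4,fy=4.4,interpolation=cv2.INTER_CUBIC))
im=cams.get_image("top")[110:185,245:315];c.append(cv2.resize(im,None,fx=4.4,fy=4.4))
H=max(i.shape[0] for i in c); c=[cv2.copyMakeBorder(i,0,H-i.shape[0],0,4,0) for i in c]
o=np.hstack(c); print(o.shape,[i.shape for i in c]); cv2.imwrite("pics/crop1.png",cv2.resize(o,None,fx=.7,fy=.7)[:,:,::-1])
E
```

```text
leaf [0.4461 0.319  0.1693]
eyet [0.5637 0.3358 0.1309]
pinl [0.6502 0.0556 0.0485]
pint [0.6467 0.055  0.1576]
pin atz [0.64622406 0.05370052] [0.65426886 0.05436703] [0.63882869 0.0511513 ] [0.65510625 0.05261984]
(484, 1112, 3) [(484, 400, 3), (484, 400, 3), (484, 312, 3)]
```

View pics/crop1.png

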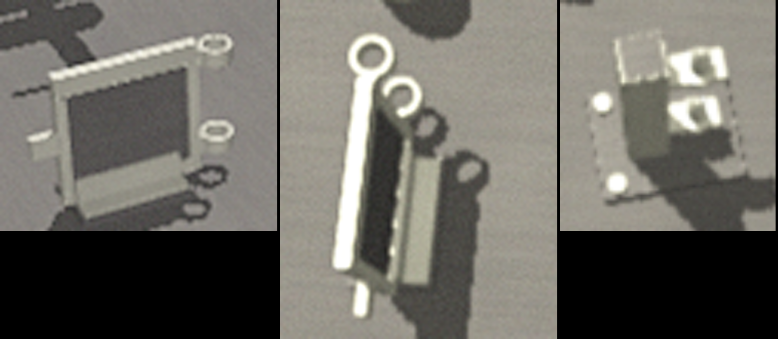

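```bash
python3 - <<'E'
from h import *
et=tri((274.5,138.6),(179.5,157.9));el=tri((275.1,167.2),(189.6,171.5))
print("ring tops",et.round(4),el.round(4))
# top edge ends in side: crop(52,76),(193,41)
for z in (.155,.16,.165,.17):
    a=atz("top",(179.2,163.4),z);b=atz("top",(171.1,227),z);d=a-b
    e=atz("top",(179.5,157.9),z-.01)
    print(z,a.round(4),b.round(4),np.linalg.norm(d).round(4),np.degrees(np.arctan2(d[1],d[0])).round(2),"eye",e.round(4),"mid",((a+b)/2).round(4), "side eye",atz("side",(274.5,138.6),z-.01).round(4))
s1=np.array([52,76])/3.08+[205,125];s2=np.array([193,41])/3.08+[205,125]
print("side edge",[atz("side",s,.165).round(4) for s in (s1,s2)])
# pin frame yaw from networks: base plate / post
for c in("side","top"):
  im=cams.get_image(c)
  for n in("pin_low","leaf_grip"):
    for r in cams.outline_of(c,n)[:3]:
        ys,xs=np.nonzero(r["region"]); print(c,n,round(r["score"],2),np.round(r["point"],1),xs.min(),xs.max(),ys.min(),ys.max(),len(xs))
E
```

```text
ring tops [0.5584 0.3348 0.1568] [0.5575 0.3334 0.0461]
0.155 [0.5448 0.3342] [0.3782 0.3357] 0.1666 -0.52 eye [0.5632 0.338 ] mid [0.4615 0.335 ] side eye [0.566  0.3523]
0.16 [0.5432 0.3328] [0.3775 0.3343] 0.1657 -0.52 eye [0.5615 0.3366] mid [0.4603 0.3335] side eye [0.5625 0.3448]
0.165 [0.5416 0.3313] [0.3767 0.3328] 0.1649 -0.52 eye [0.5598 0.3351] mid [0.4592 0.3321] side eye [0.5591 0.3374]
0.17 [0.54   0.3299] [0.376  0.3313] 0.164 -0.52 eye [0.5581 0.3336] mid [0.458  0.3306] side eye [0.5557 0.3299]
side edge [array([0.3786, 0.3364]), array([0.5334, 0.3338])]
side pin_low 0.58 [335.2 203.8] 307 362 154 232 2082
side pin_low 0.22 [248.  162.1] 215 280 137 191 2079
side leaf_grip 0.83 [250.1 161.8] 215 281 137 189 2028
side leaf_grip 0.64 [168.  162.5] 150 189 131 198 1561
top pin_low 0.68 [277.3 150.3] 254 304 121 175 2034
top leaf_grip 0.95 [126.1 281.5] 86 157 248 319 1701
top leaf_grip 0.64 [182.2 200.3] 168 196 152 243 1435
```

```bash
cat >> h.py <<'E'
from scipy.spatial.transform import Rotation as Ro
def inc(pos,yaw):
    o=readout.get_obs(); R=Ro.from_euler("xyz",o["eef_rot"],degrees=True); T=Ro.from_euler("xyz",[180,0,yaw],degrees=True)
    print(o["time"],o["tcp_pos"].round(4),o["eef_rot"].round(2),"inc",(R.inv()*T).as_rotvec().round(4),(R.inv().apply(np.array(pos)-o["tcp_pos"])*100).round(2))
E
python3 -c "
from h import *
inc((.457,.334,.235),180)"
```

```text
1.15 [0.1343 0.5333 0.2186] [180.    -0.   165.86] inc [ 0.     -0.     -0.2468] [-36.16 -11.45  -1.64]
```

>>> {"api": "arm_command", "payload": {"increments": "0 0 -0.03 -5 -1.6 -1.64 0;0 0 -0.07 -10 -3.2 -1.64 0;0 0 -0.1 -15 -4.8 -1.64 0;0 0 -0.14 -20 -6.3 -1.64 0;0 0 -0.17 -25 -7.9 -1.64 0;0 0 -0.21 -30 -9.5 -1.64 0;0 0 -0.23 -34 -10.8 -1.64 0;0 0 -0.247 -36.16 -11.45 -1.64 0;0 0 -0.247 -36.16 -11.45 -1.64 0;0 0 -0.247 -36.16 -11.45 -1.64 0"}}

```text
time: 2.4
tcp_pos: [0.4564, 0.3343, 0.235]
eef_rot: [180.0, -0.0, -180.0]
force: [-0.0, -0.1, 0.1]
finger_gap: 0.0925
grasp_force: 0.0
```

```bash
python3 - <<'E'
from h import *
inc((.457,.334,.135),180)
c=[]
for cam,(x,y,w,h) in {"side":(195,70,100,130),"top":(140,130,100,130)}.items():
    im=save(cam,"x"); c.append(cv2.resize(im[y:y+h,x:x+w],None,fx=4,fy=4,interpolation=cv2.INTER_CUBIC))
cv2.imwrite("pics/crop2.png",np.hstack(c)[:,:,::-1])
E
```

```text
2.4 [0.4564 0.3343 0.235 ] [ 1.8000e+02 -2.0000e-02 -1.7999e+02] inc [ 0.     -0.0003  0.0001] [-0.06 -0.03 10.  ]
```

View pics/crop2.png

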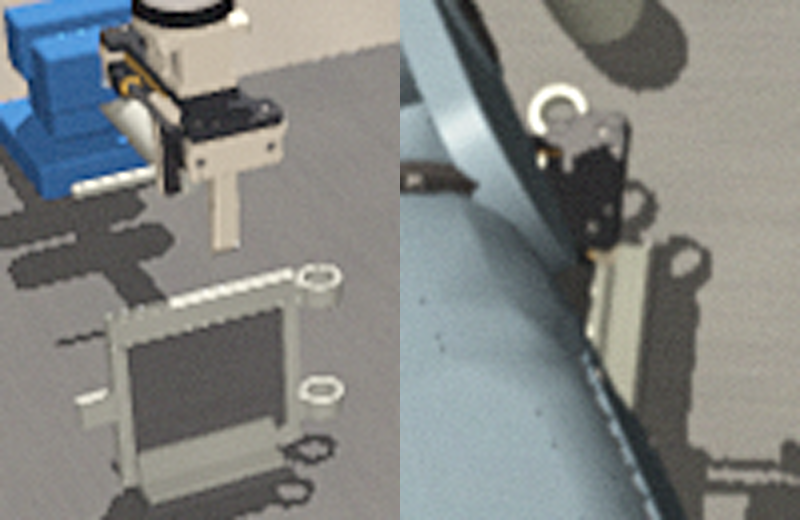

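>>> {"api": "arm_command", "payload": {"increments": "0 0 0 -0.05 0 4 0;0 0 0 -0.05 0 8 0;0 0 0 -0.05 0 10 0;0 0 0 -0.05 0 10 0;0 0 0 -0.05 0 10 1;0 0 0 -0.05 0 10 1;0 0 0 -0.05 0 10 1;0 0 0 -0.05 0 10 1;0 0 0 -0.05 0 10 1;0 0 0 -0.05 0 10 1"}}

```text
time: 3.75
tcp_pos: [0.4575, 0.3339, 0.135]
eef_rot: [-180.0, -0.0, -180.0]
force: [-0.1, -0.7, 0.4]
finger_gap: 0.0375
grasp_force: 0.0
```

>>> {"api": "arm_command", "payload": {"increments": "0 0 0 0 0 0 1;0 0 0 0 0 0 1;0 0 0 0 0 0 1;0 0 0 0 0 0 1;0 0 0 0 0 0 1;0 0 0 0 0 0 1"}}

```text
time: 4.5
tcp_pos: [0.4575, 0.3339, 0.135]
eef_rot: [-180.0, -0.0, -180.0]
force: [0.3, -0.0, -0.7]
finger_gap: 0.0116
grasp_force: 30.0
```

>>> {"api": "arm_command", "payload": {"increments": "0 0 0 0 0 -1 1;0 0 0 0 0 -2.5 1;0 0 0 0 0 -4 1;0 0 0 0 0 -5.5 1;0 0 0 0 0 -7 1;0 0 0 0 0 -7.5 1;0 0 0 0 0 -7.5 1"}}

```text
time: 5.38
tcp_pos: [0.4575, 0.334, 0.2102]
eef_rot: [180.0, 0.0, -180.0]
force: [0.2, 0.4, -5.7]
finger_gap: 0.0118
grasp_force: 30.0
```

```bash
python3 - <<'E'
from h import *
inc((.43,.055,.2105),180)
E
```

```text
5.375 [0.4575 0.334  0.2102] [ 1.7999e+02  1.0000e-02 -1.7999e+02] inc [0.0001 0.0002 0.0002] [  2.76 -27.9   -0.04]
```

>>> {"api": "arm_command", "payload": {"increments": "0 0 0 1 -1.5 0 1;0 0 0 2 -4 0 1;0 0 0 2.8 -7.5 0 1;0 0 0 2.8 -11 0 1;0 0 0 2.8 -15 0 1;0 0 0 2.8 -19 0 1;0 0 0 2.8 -23 0 1;0 0 0 2.8 -26 0 1;0 0 0 2.8 -27.5 0 1;0 0 0 2.8 -27.9 0 1"}}

```text
time: 6.62
tcp_pos: [0.4295, 0.0547, 0.2098]
eef_rot: [180.0, -0.0, 180.0]
force: [-0.6, 0.3, -5.0]
finger_gap: 0.0115
grasp_force: 30.0
```

```bash
python3 - <<'E'
from h import *
inc((.43,.055,.2105),180)
c=[]
for cam,(x,y,w,h) in {"side":(260,120,110,140),"top":(235,105,90,140)}.items():
    im=save(cam,"z"+cam); c.append(cv2.resize(im[y:y+h,x:x+w],None,fx=4,fy=4,interpolation=cv2.INTER_CUBIC))
o=np.hstack(c);print(o.shape)
cv2.imwrite("pics/crop3.png",o[:,:,::-1])
for n in ["leaf_grip","eye_low","eye_top","pin_low","pin_top"]:
    for c in ["side","top"]:
        print(n,c,[(np.round(r["point"],1).tolist(),round(r["score"],2)) for r in cams.spot_point(c,n)[:4]])
E
```

```text
6.625 [0.4295 0.0547 0.2098] [ 1.7999e+02 -2.0000e-02  1.7996e+02] inc [ 0.0002 -0.0004 -0.0007] [-0.05  0.03 -0.07]
(560, 800, 3)
leaf_grip side [([276.0, 175.4], 0.77), ([165.3, 145.5], 0.67)]
leaf_grip top [([117.5, 283.9], 0.58)]
eye_low side [([182.2, 167.0], 0.9), ([308.0, 203.7], 0.82), ([310.7, 172.8], 0.28)]
eye_low top [([112.1, 258.2], 0.81)]
eye_top side [([312.6, 172.4], 0.93), ([181.5, 134.6], 0.91)]
eye_top top [([94.0, 257.3], 0.82)]
pin_low side [([340.3, 207.1], 0.85), ([307.2, 204.9], 0.41)]
pin_low top [([291.6, 147.5], 0.94)]
pin_top side [([341.3, 174.7], 0.68)]
pin_top top [([288.7, 130.4], 0.63)]
```

View pics/crop3.png

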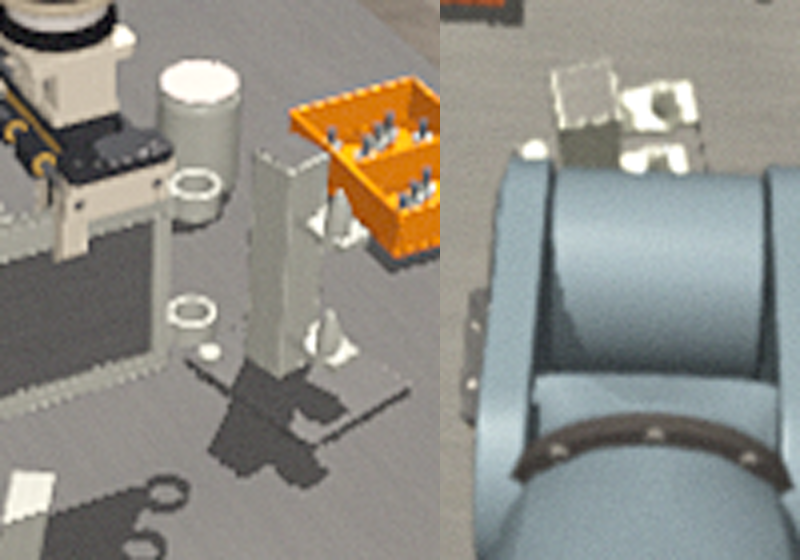

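```bash
python3 - <<'E'
from h import *
for uv,z in (((308.75,166),.2313),((307.75,198),.1213)): print("ring",atz("side",uv,z).round(4),"pred px",proj("side",(.5315,.0547,z)).round(1))
for uv,z in (((345.5,167.5),.19),((344.5,178),.16),((342.5,197.5),.08),((341.3,207),.05)): print("pin side",z,atz("side",uv,z).round(4))
for uv,z in (((291,131),.16),((291.1,146.4),.05),((291,131),.19),((291.1,146.4),.08)): print("pin top",z,atz("top",uv,z).round(4))
print("tri tips",tri((345.5,167.5),(291,131)),tri((342.5,197.5),(291.1,146.4)))
a=cv2.imread("pics/zside.png")[155:225,300:365];b=cv2.imread("pics/t0.png")[112:182,245:310]
cv2.imwrite("pics/crop4.png",cv2.resize(np.hstack([a,b]),None,fx=6,fy=6,interpolation=cv2.INTER_CUBIC))
E
```

```text
ring [0.5292 0.0523] pred px [309.1 165.4]
ring [0.5284 0.0516] pred px [308.2 197.1]
pin side 0.19 [0.6491 0.0513]
pin side 0.16 [0.6432 0.0434]
pin side 0.08 [0.6485 0.0535]
pin side 0.05 [0.6427 0.0473]
pin top 0.16 [0.649  0.0505]
pin top 0.05 [0.6495 0.0466]
pin top 0.19 [0.6359 0.0508]
pin top 0.08 [0.6377 0.047 ]
tri tips [0.64300449 0.04871526 0.19148012] [0.64019859 0.04563388 0.08702484]
```

View pics/crop4.png

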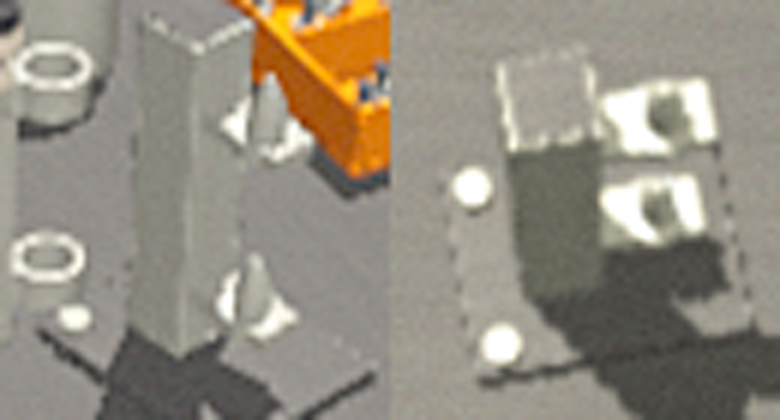

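```bash
python3 - <<'E'
from h import *
q=atz("top",(271.3,128.2),.2);print("post top",q.round(4))
# square corners of post top
cs=[atz("top",((u-390)/6+245,v/6+112),.2) for u,v in((498,60),(587,48),(600,138),(512,148))]
cs=np.array(cs);print(cs.round(4),cs.mean(0).round(4))
d=(cs[0]+cs[3]-cs[1]-cs[2]);d/=np.linalg.norm(d);print("y dir",d.round(3),"pin",(cs.mean(0)-.05*d).round(4))
s=np.array([atz("side",(u/6+300,v/6+155),.2) for u,v in((142,20),(178,0),(252,20),(195,50))]);print("side corners",s.round(4))
for u in (648,655,662): print(u,atz("top",((u-390)/6+245,131.2),.16).round(4),atz("top",((u-395)/6+245,147),.05).round(4))
E
```

```text
post top [0.6361 0.1008]
[[0.6516 0.1227]
 [0.6592 0.0856]
 [0.6192 0.0779]
 [0.6126 0.1143]] [0.6357 0.1001]
y dir [-0.19   0.982] pin [0.6452 0.051 ]
side corners [[0.6088 0.1076]
 [0.6332 0.1151]
 [0.6563 0.0838]
 [0.6186 0.0738]]
648 [0.648  0.0583] [0.647  0.0579]
655 [0.6482 0.0552] [0.6472 0.0545]
662 [0.6484 0.0522] [0.6474 0.0511]
```

>>> {"api": "arm_command", "payload": {"increments": "0 0 0 -1 -0.1 0 1;0 0 0 -3 -0.1 0 1;0 0 0 -5 -0.1 0 1;0 0 0 -7 -0.1 0 1;0 0 0 -9 -0.1 0 1;0 0 0 -10.5 -0.1 0 1;0 0 0 -11.4 -0.1 0 1;0 0 0 -11.8 -0.1 0 1;0 0 0 -11.8 -0.1 0 1;0 0 0 -11.8 -0.1 0 1"}}

```text
time: 8.48
tcp_pos: [0.5472, 0.054, 0.2101]
eef_rot: [180.0, -0.0, -180.0]
force: [-0.5, 0.3, -5.0]
finger_gap: 0.012
grasp_force: 30.0
```

```bash
python3 - <<'E'
from h import *
inc((.548,.053,.2105),180)
c=[]
for cam,(x,y,w,h) in {"side":(290,130,80,100),"top":(245,105,70,100)}.items():
    im=save(cam,"w"+cam); c.append(cv2.resize(im[y:y+h,x:x+w],None,fx=5,fy=5,interpolation=cv2.INTER_CUBIC))
cv2.imwrite("pics/crop5.png",np.hstack(c)[:,:,::-1])
E
```

```text
8.475 [0.5472 0.054  0.2101] [ 1.8000e+02 -1.0000e-02 -1.7998e+02] inc [ 0.     -0.0002  0.0003] [-0.07 -0.1  -0.04]
```

View pics/crop5.png

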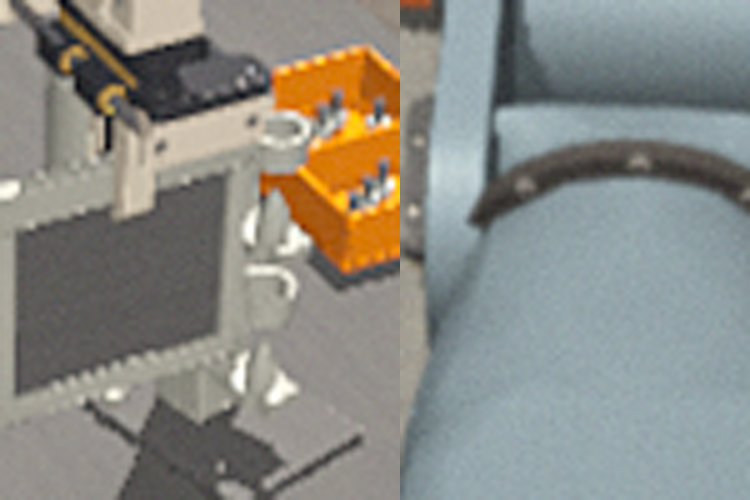

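```bash
python3 - <<'E'
from h import *
print("ring",atz("side",(347,155.4),.2313).round(4),"pred",proj("side",(.6492,.054,.2313)).round(1))
print("tips",[atz("side",uv,z).round(4) for uv,z in (((345.3,168),.189),((342.7,198),.079))])
E
```

```text
ring [0.6503 0.0506] pred [346.  154.9]
tips [array([0.6481, 0.0506]), array([0.6485, 0.0522])]
```

>>> {"api": "arm_command", "payload": {"increments": "0 0 0 0.15 0 0.5 1;0 0 0 0.15 0 1 1;0 0 0 0.15 0 1.5 1;0 0 0 0.15 0 2 1;0 0 0 0.15 0 2.3 1;0 0 0 0.15 0 2.6 1;0 0 0 0.15 0 2.9 1;0 0 0 0.15 0 2.9 1"}}

```text
time: 9.57
tcp_pos: [0.546, 0.054, 0.1808]
eef_rot: [-180.0, -0.0, -180.0]
force: [0.4, 1.1, -4.6]
finger_gap: 0.0116
grasp_force: 30.0
```

>>> {"api": "arm_command", "payload": {"increments": "0 0 0 0 0 0.2 1;0 0 0 0 0 0.4 1;0 0 0 0 0 0.6 1;0 0 0 0 0 0.8 1;0 0 0 0 0 0.8 1"}}

```text
time: 10.2
tcp_pos: [0.546, 0.054, 0.1728]
eef_rot: [-180.0, -0.0, -180.0]
force: [0.1, -0.2, -4.2]
finger_gap: 0.0116
grasp_force: 30.0
```

```bash
python3 - <<'E'
from h import *
inc((.546,.053,.1585),180)
o=readout.get_obs();print(o["force"],o["wrist_torque"])
im=save("side","v");cv2.imwrite("pics/crop6.png",cv2.resize(im[145:225,300:380],None,fx=7,fy=7,interpolation=cv2.INTER_CUBIC)[:,:,::-1])
E
```

```text
10.2 [0.546  0.054  0.1728] [-1.8000e+02 -2.0000e-02 -1.7999e+02] inc [-0.     -0.0003  0.0002] [-0.   -0.1   1.43]
[ 0.1184297  -0.22483152 -4.16043616] [0.05433892 0.01512638 0.01433896]
```

View pics/crop6.png

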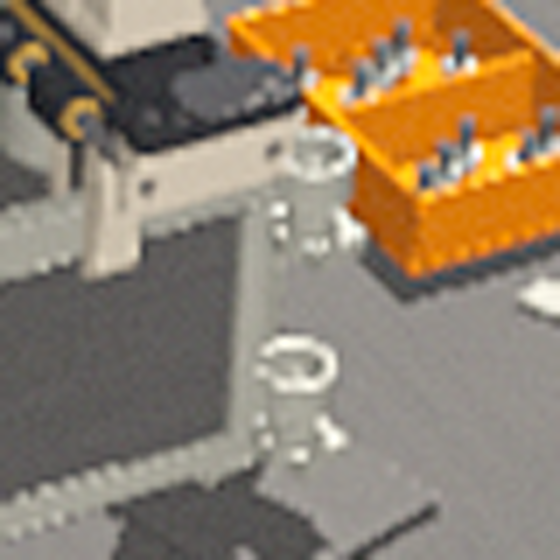

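>>> {"api": "arm_command", "payload": {"increments": "0 0 0 0 0 0.15 1;0 0 0 0 0 0.3 1;0 0 0 0 0 0.45 1;0 0 0 0 0 0.6 1;0 0 0 0 0 0.6 1"}}

```text
time: 10.88
tcp_pos: [0.546, 0.054, 0.1669]
eef_rot: [-180.0, -0.0, -180.0]
force: [0.1, 0.2, -4.0]
finger_gap: 0.0123
grasp_force: 30.0
```

>>> {"api": "arm_command", "payload": {"increments": "0 0 0 0 0 0.15 1;0 0 0 0 0 0.3 1;0 0 0 0 0 0.45 1;0 0 0 0 0 0.6 1;0 0 0 0 0 0.6 1"}}

```text
time: 11.5
tcp_pos: [0.546, 0.054, 0.1609]
eef_rot: [180.0, -0.0, -180.0]
force: [0.3, 0.2, -5.0]
finger_gap: 0.0117
grasp_force: 30.0
```

>>> {"api": "arm_command", "payload": {"increments": "0 0 0 0 0 0.1 1;0 0 0 0 0 0.2 1;0 0 0 0 0 0.2 1"}}

```text
time: 11.88
tcp_pos: [0.546, 0.054, 0.1589]
eef_rot: [-180.0, -0.0, -180.0]
force: [-0.7, -0.6, -6.1]
finger_gap: 0.0117
grasp_force: 30.0
```

>>> {"api": "arm_command", "payload": {"increments": "0 0 0 0 0 0.1 1;0 0 0 0 0 0.15 1;0 0 0 0 0 0.15 1"}}

```text
time: 12.25
tcp_pos: [0.546, 0.054, 0.1575]
eef_rot: [-180.0, -0.0, -180.0]
force: [0.1, 0.5, -5.6]
finger_gap: 0.0118
grasp_force: 30.0
```

>>> {"api": "arm_command", "payload": {"increments": "0 0 0 0 0 0.1 1;0 0 0 0 0 0.2 1;0 0 0 0 0 0.2 1"}}

```text
time: 12.62
tcp_pos: [0.5461, 0.054, 0.156]
eef_rot: [180.0, 0.0, -180.0]
force: [-4.7, -0.7, 3.6]
finger_gap: 0.0115
grasp_force: 30.0
```

```bash
python3 - <<'E'
from h import *
o=readout.get_obs();print(o["force"],o["wrist_torque"])
im=save("side","u");cv2.imwrite("pics/crop7.png",cv2.resize(im[145:225,300:380],None,fx=7,fy=7,interpolation=cv2.INTER_CUBIC)[:,:,::-1])
E
```

```text
[-4.69575368 -0.66321454  3.60992474] [ 0.02806282  0.49745875 -0.07500342]
```

View pics/crop7.png

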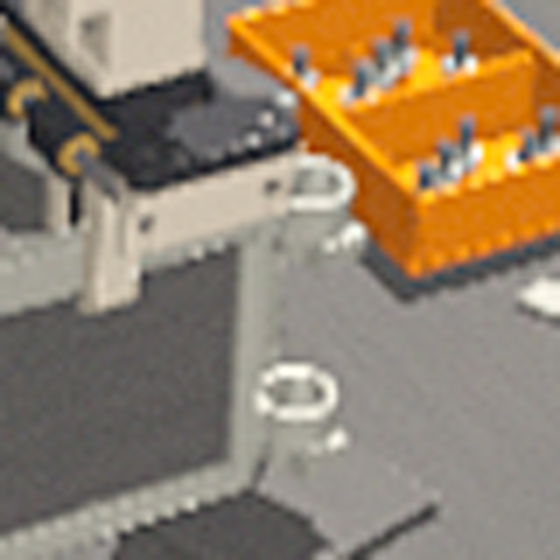

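>>> {"api": "arm_command", "payload": {"increments": "0 0 0 0 0 0 0.8;0 0 0 0 0 0 0.5;0 0 0 0 0 0 0.2;0 0 0 0 0 0 0.2;0 0 0 0 0 0 0.2;0 0 0 0 0 0 0.2;0 0 0 0 0 0 0.2;0 0 0 0 0 0 0.2;0 0 0 0 0 0 0.2;0 0 0 0 0 0 0.2"}}

```text
time: 13.92
tcp_pos: [0.5461, 0.054, 0.1555]
eef_rot: [-180.0, -0.0, -180.0]
force: [0.9, -0.5, 0.3]
finger_gap: 0.0741
grasp_force: 0.0
```

>>> {"api": "arm_command", "payload": {"increments": "0 0 0 0 0 -2 0.2;0 0 0 0 0 -4 0.2;0 0 0 0 0 -7 0.2;0 0 0 0 0 -11 0.2;0 0 0 5 0 -15 0.2;0 0 0 10 0 -15 0.2;0 0 0 15 0 -15 0.2;0 0 0 18 0 -15 0.2;0 0 0 18 0 -15 0.2;0 0 0 18 0 -15 0.2"}}

```text
time: 15.18
tcp_pos: [0.3668, 0.0539, 0.3058]
eef_rot: [-180.0, 0.0, -180.0]
force: [-0.0, -0.9, -0.7]
finger_gap: 0.0743
grasp_force: 0.0
```

```bash
python3 - <<'E'
from h import *
o=readout.get_obs();print(o["time"],o["force"])
im=save("side","f");cv2.imwrite("pics/crop8.png",cv2.resize(im[120:250,250:400],None,fx=4.5,fy=4.5,interpolation=cv2.INTER_CUBIC)[:,:,::-1])
E
```

```text
15.175 [-0.04713139 -0.91249901 -0.74196912]
```

View pics/crop8.png

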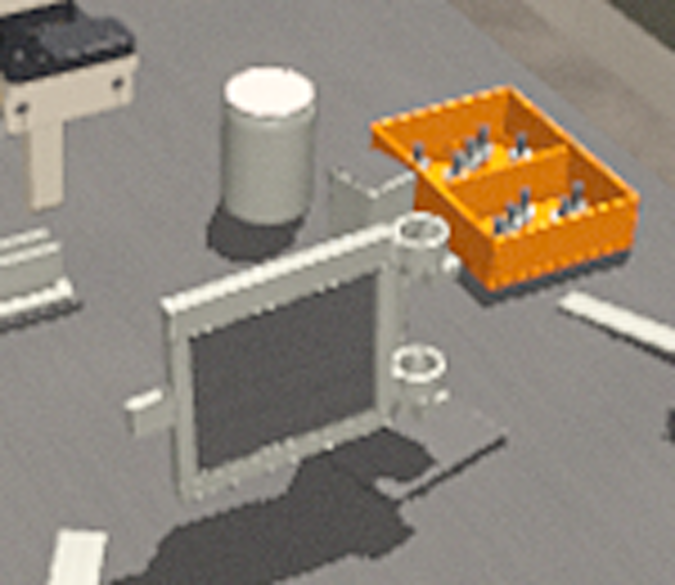

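>>> {"api": "arm_command", "payload": {"increments": "0 0 0 0 0 0 0.2;0 0 0 0 0 0 0.2;0 0 0 0 0 0 0.2;0 0 0 0 0 0 0.2;0 0 0 0 0 0 0.2;0 0 0 0 0 0 0.2;0 0 0 0 0 0 0.2;0 0 0 0 0 0 0.2;0 0 0 0 0 0 0.2;0 0 0 0 0 0 0.2"}}

```text
time: 16.48
tcp_pos: [0.3661, 0.054, 0.3055]
eef_rot: [180.0, 0.0, -180.0]
force: [-0.2, -0.6, 0.6]
finger_gap: 0.0746
grasp_force: 0.0
```

```bash
python3 - <<'E'
from h import *
a=cv2.imread("pics/f.png")[:,:,::-1].astype(int);b=cams.get_image("side").astype(int)
d=np.abs(a-b).max(2)[150:250,270:400];print(d.max(),(d>25).sum())
if (d>25).sum()<15: print(order.job_done())
E
```

```text
33 23
```

```bash
python3 - <<'E'
from h import *
b=cams.get_image("side").astype(int)
for i in range(6): c=cams.get_image("side").astype(int)
d=np.abs(c-b).max(2);r=d[150:250,270:400];print(r.max(),(r>25).sum(),"bg",d[260:360,150:280].max(),(d[260:360,150:280]>25).sum())
if (r>25).sum()<=(d[260:360,150:280]>25).sum()+25: print(order.job_done())
E
```

```text
31 23 bg 16 0
the job is handed in; nothing more can be done
None
```

The door leaf hangs on the post with both eyes on their pins. I lowered it in the grip until it touched down, let go, moved the arm clear, and left the spare panel alone. I handed the job in at about 17 s; no verdict came back. The last pictures showed slight pixel changes around the door that I passed as noise, so I did not fully confirm it was at rest.

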